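# Line up the ring moulds with the straightedge

### The job

The ring moulds on the pastry board stand in a ragged row. Take the straightedge by its handle and push the three moulds with its flat face, never with the gripper, away from you until the near side of every mould stands on the scored line, neither short of it nor past it. Then draw the straightedge clear of the moulds, stand it on its foot and let go, leaving everything else where it was.

Things in the scene. Friction and masses are not known exactly. Their poses are not given: they have to be found in the camera images.
- straightedge: straightedge for lining things up, 0.3 kg: an aluminium angle 300 mm long (along its y), standing on its 44 mm wide, 4 mm thick foot. Its upright 36 mm high flat pushing face lies at its x = 0 and looks along its +x; the foot and handle are behind (-x). Origin: middle of the face's bottom edge, on the surface it stands on (z up). A wooden handle on two brackets stands above it: see handle. It starts on the bare table left of the board
- handle (a point): centre of the straightedge's wooden handle, a bar 120 mm long along the straightedge's y, 18 mm thick along its x, 26 mm high, at x = -20 mm, y = 0, z = 74 mm in the straightedge's frame; the brackets below it stand 45 mm either side of its middle; grasp the 18 mm from above, between 61 and 87 mm over the foot
- board: fixed pale pastry board, 245x340 mm, 18 mm thick, its top 18 mm above the table. Origin on its underside straight below the middle of the scored line; x points away from the robot across the line, y along the line. The board reaches from x = -115 to +130 mm
- line (a point): middle of the dark scored line (3 mm wide, 330 mm long) on the board's top face; axes as the board's: y along the line, x to the far side
- mould_large: largest of the three steel ring moulds on the board, 69 mm outer diameter, 32 mm high, 0.04 kg; open ring standing on the board, origin on its axis at its underside. It starts about 25 to 70 mm (near side) short of the line; order along the line varies, neighbours about 90 mm apart and all within 135 mm of the line's middle. Loose: it slides when pushed and stays where the pushing stops
- mould_middle: middle-sized steel ring mould, 55 mm outer diameter, 34 mm high, 0.06 kg; open ring standing on the board, origin on its axis at its underside. It starts about 25 to 70 mm (near side) short of the line; order along the line varies, neighbours about 90 mm apart and all within 135 mm of the line's middle. Loose: it slides when pushed and stays where the pushing stops
- mould_small: smallest steel ring mould, 44 mm outer diameter, 34 mm high, 0.08 kg; open ring standing on the board, origin on its axis at its underside. It starts about 25 to 70 mm (near side) short of the line; order along the line varies, neighbours about 90 mm apart and all within 135 mm of the line's middle. Loose: it slides when pushed and stays where the pushing stops
- pastry_brush: pastry brush, wooden handle, 203x43x14 mm, lying on the far strip of the board, beyond the line, at least 10 mm clear of where the moulds must end; leave it alone
- flour_shaker: steel flour shaker, 72 mm across, 88 mm tall, right of the board; leave it alone
- tub: small white lidded tub, 73 mm across, 64 mm tall, right of the board near the robot; leave it alone
- wooden_mould: carved wooden sweet mould, 62x235x26 mm, left of the straightedge; leave it alone
Things that resemble listed ones, but are neither listed nor needed, are in the scene too. What is shaped like the mould_large but blue is not meant. Leave any pink look-alike of the mould_middle alone.

How it is judged:
By the outcome, as a careful person would: the job done as asked, in the order asked, and still so for the second after the job is handed in, with the robot touching nothing.
It also fails if it takes over 42 s, if anything falls off the work surface, if the arm or the gripper's body presses on something with over 40 N, if the wrist force passes 120 N, or if a joint passes its speed limit or range.

### The arm

A 7-joint arm with a two-finger parallel gripper is mounted at the origin on a cart in front of the work surface, level with it; the furniture and walls round the work are solid. World frame = base frame: x ahead of the robot, y to its left, z up, the work surface at z = 0. Lengths are in m, angles in rad, forces in N, time in s.
With the tool pointing down it reaches from about 0.425 to 0.975 m from the base axis. Payload 16.7 kg.
Tool frame: the origin (TCP) lies midway between the tips of the shut fingers; the grasp point (between the pads) lies 19 mm behind it (manip.tcp_to_grasp is the distance from the TCP to the grasp point, in m); z points along the fingers, y is the direction in which the jaws open and shut (so a half turn about z gives the same grasp; the last joint's range is limited). The gripper opens to 85 mm and grips with 20 to 120 N. Pads are 22 mm wide; open, the fingers measure 114 mm over their backs; the gripper's body (76 mm by 85 mm) begins 54 mm behind the grasp point. The pads swing forward as they close: fully open they stand 13 mm farther back than shut.
Start: joints at [1.177, 0.426, 0.074, 1.606, -0.034, 1.111, -0.067], TCP at [0.164, -0.655, 0.231] pointing down, gripper open.
Joint ranges: [-2.85, 2.85], [-0.5, 2.14], [-1.23, 1.37], [0.21, 2.46], [-1.02, 4.16], [0.16, 2.05], [-2.73, 2.73]. Speed limits (rad/s): [1.89, 1.89, 2.39, 2.39, 3.01, 3.01, 3.01].

### API

Orientations are given as a unit quaternion [w, x, y, z].
In Python, from plant import manip gives the robot as it stands. The module is installed in compiled form; this text tells all that it offers.
- The arm moves only by the tool servo_tool, never from a script. Its argument "rows" is a list of rows, each an object with "dp": the shift along the world's x, y, z in cm, a list of three; "roll": the turn about the world's z in degrees. In form: [{"dp": [tx, ty, tz], "roll": roll}, ...]. A call has 1 to 12 rows; each row shifts and turns the commanded pose from where the row before left it; what a row does not reach is not made up. A row lasts 1/12 s, in which the tool goes at most 41.7 mm and 7.16 degrees, less where a joint would pass 70% of its speed; a pose out of reach is approached as far as the arm can. A call is refused whole if a number of a shift passes 4.17 or a number of a turn 7.16, either way. A call with a gripper value outside its range is refused whole. "gripper" is the opening, from 0 (shut) to 1 (fully open), set as the call begins (left out, the last holds). The fingers move at their own pace and stop on an object; "force" is the grip in N (left out, the last holds). Time passes only in rows, so rows that do not move let the fingers close. It gives the time, the measured TCP pose, the force and the opening at its end, in the units of the state.
- manip.get_state(): the state, without advancing time (a new reading comes with each control period).
- manip.capture(name): name is "scene" or "top" or "wrist"; returns (picture, depth): 480x640x3 uint8, red, green, blue; 480x640 float32, m along the optical axis (not along the pixel's ray), 0 where there is no reading.
- manip.get_calibration(name): a dict with "K" (3x3 intrinsics, pixels), "rvec" (rotation vector, rad) and "tvec" (3), from world to camera coordinates, as OpenCV has them. Camera axes: x right, y down, z forward; pixel columns grow to the right and rows downward; lengths in m; the calibration is good to about 2 mm. The wrist camera is an equidistant fisheye: a pixel r from the principal point sees the ray r / f radians off the axis. A picture is of the moment at which its call begins: read the wrist's pose just before it. get_calibration takes no time and is no camera call; for the wrist camera it gives the pose at the moment of the call.
- manip.close_job(): hands the job in, once; it reports no verdict.
The state is a dict: "time": time; "joint_pos": joint angles; "qd": joint speeds; "tau": joint torques, N m; "tool_pos": TCP position; "ee_rot": TCP orientation; "wrist_force": force on the tool from outside, world axes, zero at the start; "wrist_torque": the same for the moment, N m; "grip_width": finger opening in m.
Only numpy, scipy, OpenCV 4.12 (cv2) and the standard library are available. Lean on these libraries where they do the work, as an engineer would, in place of code of your own. Each camera call takes 0.05 s, during which the arm holds its last target.

## Working session

There is one attempt and no reset: what is moved stays moved. The work goes in short steps, Python scripts to look and compute and a tool call to move; the robot and the scene stay as the last step left them, time stands still between calls to the robot, and variables do not carry over. Pictures are saved under pics/ and viewed, and the job is handed in when it is done.

Besides the shell and the picture viewer there is one more tool, called after "Emit:" as name(argument=value, ...), one argument or row to a line, values as JSON. servo_tool: Moves the arm, as the interface text tells. Its arguments: {"type":"object","properties":{"rows":{"type":"array"},"gripper":{"type":"number"},"force":{"type":"number"}},"required":["rows"]}

```bash
mkdir -p pics; python3 - <<'E'
from plant import manip
import cv2, numpy as np
s=manip.get_state(); print({k:np.round(v,3) for k,v in s.items()})
for n in ("scene","top"):
    p,d=manip.capture(n); cv2.imwrite(f"pics/{n}0.png",p[...,::-1]); np.savez(f"pics/{n}0.npz",p=p,d=d)
    c=manip.get_calibration(n); print(n,{k:np.round(v,4).tolist() for k,v in c.items()})
E
```

```text
{'time': np.float64(0.0), 'joint_pos': array([ 1.177,  0.427,  0.074,  1.607, -0.034,  1.111, -0.067]), 'qd': array([ 0.   ,  0.   ,  0.001, -0.001,  0.   , -0.   , -0.   ]), 'tau': array([-3.0000e-03, -9.4984e+01,  3.7590e+00, -4.6353e+01,  1.9000e-02,
        1.0000e-02, -0.0000e+00]), 'tool_pos': array([ 0.163, -0.654,  0.231]), 'ee_rot': array([-0.001,  0.993,  0.122, -0.   ]), 'wrist_force': array([ 0.164, -0.043, -0.138]), 'wrist_torque': array([ 0.011, -0.023,  0.026]), 'grip_width': np.float64(0.085)}
scene {'K': [[514.1522, 0.0, 323.6616], [0.0, 514.1522, 244.5646], [0.0, 0.0, 1.0]], 'rvec': [0.7723, -2.5796, 1.0887], 'tvec': [0.4593, 0.2161, 1.1419]}
top {'K': [[440.6592, 0.0, 322.0633], [0.0, 440.6592, 236.9017], [0.0, 0.0, 1.0]], 'rvec': [2.0901, -2.1319, 0.1665], 'tvec': [0.0636, 0.5492, 1.226]}
```

View pics/scene0.png

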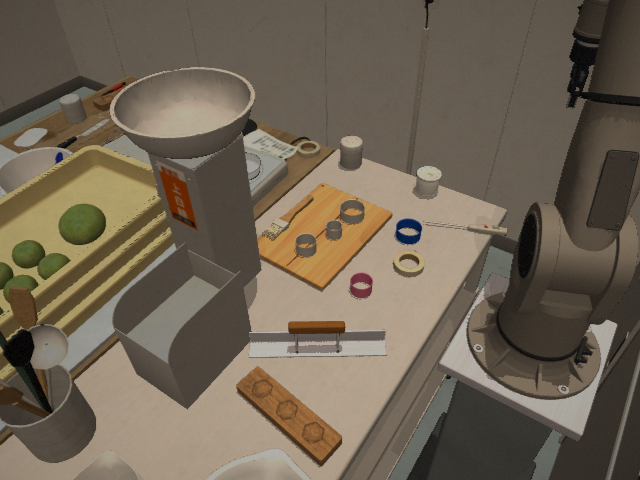

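View pics/top0.png

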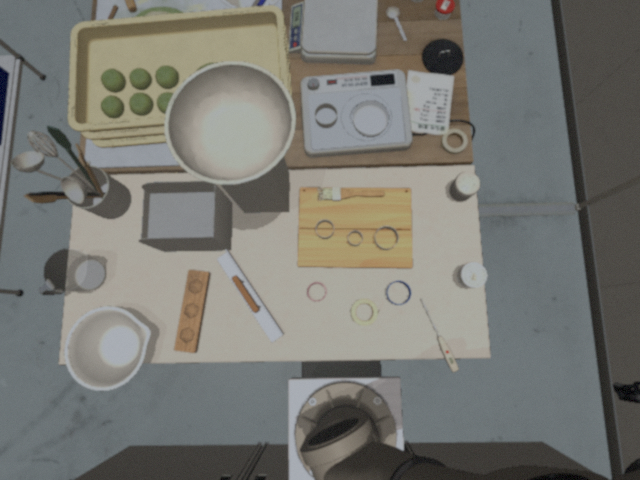

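The scene view shows the straightedge at about (317,343), the board around (325,232) and three steel rings on it. The pink (361,285), yellow (408,263) and blue (409,231) rings lie off the board and are look-alikes. Next I'll measure from the top view.

```bash
cat > h.py <<'E'
import cv2, numpy as np
from plant import manip
def cal(n):
    c=manip.get_calibration(n); R=cv2.Rodrigues(np.array(c["rvec"],float))[0]; return np.array(c["K"]),R,np.array(c["tvec"],float).ravel()
def onplane(n,uv,z):
    K,R,t=cal(n); uv=np.atleast_2d(np.array(uv,float)); r=(np.linalg.inv(K)@np.c_[uv,np.ones(len(uv))].T).T@R
    C=-R.T@t; return C+r*((z-C[2])/r[:,2])[:,None]
def proj(n,P):
    K,R,t=cal(n); return cv2.projectPoints(np.atleast_2d(np.array(P,float)),cv2.Rodrigues(R)[0],t,K,None)[0][:,0]
def ortho(n,p,z,x0,x1,y0,y1,s=2000.):
    # rectified plan view at height z; up=+x, left=+y; s px/m
    K,R,t=cal(n)
    H=K@np.c_[R[:,0],R[:,1],R[:,2]*z+t]
    A=np.array([[0,-1/s,x1],[-1/s,0,y1],[0,0,1]])
    return cv2.warpPerspective(p,H@A,(int((y1-y0)*s),int((x1-x0)*s)),flags=cv2.INTER_CUBIC|cv2.WARP_INVERSE_MAP)
E
python3 - <<'E'
from h import *
p=np.load('pics/top0.npz')['p'];d=np.load('pics/top0.npz')['d']
print(onplane('top',[(300,190),(412,188),(413,268),(298,267),(300,222),(412,222)],.018).round(4))
print(d[330,330],d[250,380])
K,R,t=cal('top');print((-R.T@t).round(3))
cv2.imwrite('pics/board.png',cv2.resize(p[180:310,290:420],None,fx=4.6,fy=4.6,interpolation=cv2.INTER_CUBIC)[...,::-1])
cv2.imwrite('pics/se.png',cv2.resize(p[240:350,170:300],None,fx=5,fy=5,interpolation=cv2.INTER_CUBIC)[...,::-1])
p=np.load('pics/scene0.npz')['p']
cv2.imwrite('pics/sc.png',cv2.resize(p[170:300,240:440],None,fx=4,fy=4,interpolation=cv2.INTER_CUBIC)[...,::-1])
E
```

```text
[[ 0.7036  0.1184  0.018 ]
 [ 0.701  -0.2208  0.018 ]
 [ 0.4583 -0.2105  0.018 ]
 [ 0.4682  0.1261  0.018 ]
 [ 0.6038  0.1192  0.018 ]
 [ 0.5959 -0.2151  0.018 ]]
1.2833993 1.3012085
[0.314 0.019 1.308]
```

View pics/board.png

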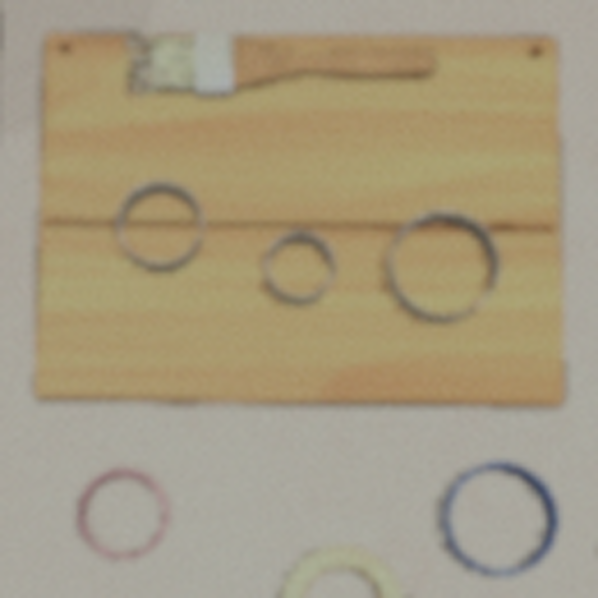

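View pics/se.png

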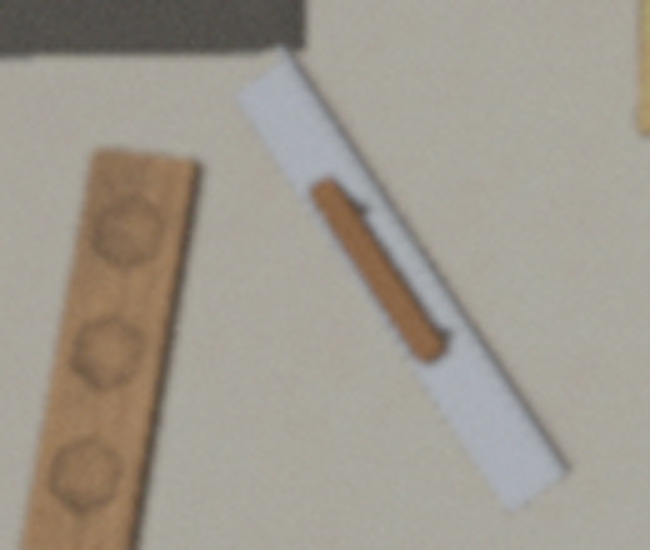

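View pics/sc.png

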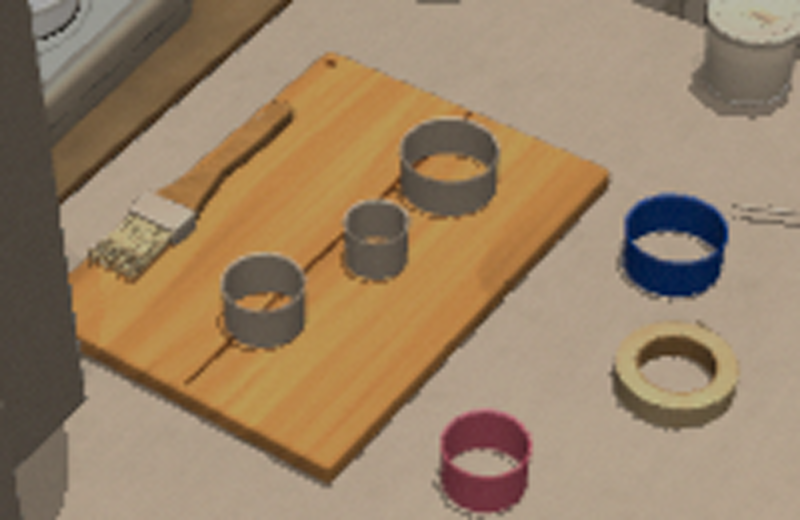

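Steel rings in the board crop: middle (160,226), small (299,268), large (442,267). The pink, yellow and blue rings are off the board, so they are excluded. The foot of the straightedge is on its left and the upright on its right, facing the board. Next is precise fitting.

```bash
python3 - <<'E'
from h import *
z=np.load('pics/top0.npz');p=z['p']
s=2000.
def toW(uv,x1,y1): uv=np.atleast_2d(uv); return np.c_[x1-uv[:,1]/s, y1-uv[:,0]/s]
# handle top
x0,x1,y0,y1=.2,.6,.1,.45
o=ortho('top',p,.087,x0,x1,y0,y1); hsv=cv2.cvtColor(o,cv2.COLOR_RGB2HSV)
m=((hsv[...,1]>100)&(hsv[...,0]<20)).astype(np.uint8)
n,l,st,ce=cv2.connectedComponentsWithStats(m)
for i in range(1,n):
    if st[i,4]>1500:
        r=cv2.minAreaRect(np.argwhere(l==i)[:,::-1].astype(np.float32)); print('brown',toW(r[0],x1,y1).round(4),np.array(r[1])/2,r[2],st[i,4])
        print(toW(cv2.boxPoints(r),x1,y1).round(4).tolist())
for zz in (.004,):
    o=ortho('top',p,zz,x0,x1,y0,y1); hsv=cv2.cvtColor(o,cv2.COLOR_RGB2HSV)
    print(hsv[::80,::80].reshape(-1,3)[:12].tolist())
    m=((hsv[...,0]>100)&(hsv[...,0]<135)&(hsv[...,1]>12)&(hsv[...,2]>140)).astype(np.uint8)
    m=cv2.morphologyEx(m,cv2.MORPH_OPEN,np.ones((5,5)))
    n,l,st,ce=cv2.connectedComponentsWithStats(m)
    for i in range(1,n):
        if st[i,4]>3000:
            r=cv2.minAreaRect(np.argwhere(l==i)[:,::-1].astype(np.float32)); print('alu',zz,toW(r[0],x1,y1).round(4),np.array(r[1])/2,r[2])
            print(toW(cv2.boxPoints(r),x1,y1).round(4).tolist())
# board
x0,x1,y0,y1=.42,.76,-.27,.17
o=ortho('top',p,.018,x0,x1,y0,y1); hsv=cv2.cvtColor(o,cv2.COLOR_RGB2HSV)
m=((hsv[...,1]>85)).astype(np.uint8); m=cv2.morphologyEx(m,cv2.MORPH_CLOSE,np.ones((15,15)))
n,l,st,ce=cv2.connectedComponentsWithStats(m); i=1+np.argmax(st[1:,4])
c=cv2.findContours((l==i).astype(np.uint8),cv2.RETR_EXTERNAL,2)[0][0]
r=cv2.minAreaRect(c);print('board',toW(r[0],x1,y1).round(4),np.array(r[1])/2,r[2]);print(toW(cv2.boxPoints(r),x1,y1).round(4).tolist())
# line: darkest row per column
g=cv2.GaussianBlur(cv2.cvtColor(o,cv2.COLOR_RGB2GRAY),(0,0),2).astype(float)
cx,cy=r[0]; pts=[]
W=int(y1*s)
for u in range(140,g.shape[1]-120,4):
    v0=int((x1-.6)*s); col=g[v0-25:v0+25,u]; k=col.argmin()
    bg=np.median(col)
    w=np.clip(bg-col-6,0,None); w[np.abs(np.arange(50)-k)>8]=0
    if w.sum()>20: pts.append([u,v0-25+(w*np.arange(50)).sum()/w.sum()])
pts=toW(np.array(pts),x1,y1)
f=np.polyfit(pts[:,1],pts[:,0],1)
for _ in range(6):
    e=pts[:,0]-np.polyval(f,pts[:,1]); k=np.abs(e)<max(.0012,np.std(e)); f=np.polyfit(pts[k,1],pts[k,0],1)
print('line x=a*y+b',f,k.sum(),len(k),'deg',np.degrees(np.arctan(f[0])))
cv2.imwrite('pics/ob.png',cv2.resize(ortho('top',p,.050,x0,x1,y0,y1),None,fx=.9,fy=.9)[...,::-1])
E
```

```text
brown [[0.4301 0.3868]] [22.21008492 40.82324982] 24.775142669677734 1670
[[0.41620001196861267, 0.40549999475479126], [0.45320001244544983, 0.38839998841285706], [0.4438999891281128, 0.36820000410079956], [0.40689998865127563, 0.38530001044273376]]
brown [[0.3896 0.2678]] [113.17683411  13.76401997] 56.02345657348633 5587
[[0.4327000081539154, 0.3050999939441681], [0.44040000438690186, 0.2937000095844269], [0.3465000092983246, 0.2304999977350235], [0.33889999985694885, 0.2418999969959259]]
brown [[0.3759 0.4101]] [54.44721985 81.52941132] 8.130102157592773 7182
[[0.3393999934196472, 0.44279998540878296], [0.42010000348091125, 0.43130001425743103], [0.4124000072479248, 0.3774000108242035], [0.33169999718666077, 0.3889000117778778]]
brown [[0.2884 0.4226]] [55.26205063 99.08390045] 7.411492824554443 11301
[[0.24289999902248383, 0.4562999904155731], [0.3411000072956085, 0.44359999895095825], [0.33399999141693115, 0.3887999951839447], [0.23569999635219574, 0.40149998664855957]]
[[98, 7, 140], [113, 7, 137], [21, 29, 89], [19, 22, 94], [17, 27, 132], [19, 27, 130], [24, 21, 168], [21, 20
[... 155 characters left out ...]
455261], [0.5206000208854675, 0.3393999934196472], [0.4512999951839447, 0.29319998621940613], [0.43070000410079956, 0.32420000433921814]]
alu 0.004 [[0.3063 0.2168]] [96.19654083 37.33024216] 55.96786880493164
[[0.33570000529289246, 0.25920000672340393], [0.35659998655319214, 0.22830000519752502], [0.2768000066280365, 0.17440000176429749], [0.25589999556541443, 0.2054000049829483]]
board [[ 0.5859 -0.0435]] [334.86877441 241.56216431] 2.002533197402954
[[0.47110000252723694, 0.12800000607967377], [0.7124999761581421, 0.11959999799728394], [0.7008000016212463, -0.2151000052690506], [0.4593999981880188, -0.20659999549388885]]
line x=a*y+b [-0.2593936   0.61591296] 21 32 deg -14.541667390968263
```

View pics/ob.png

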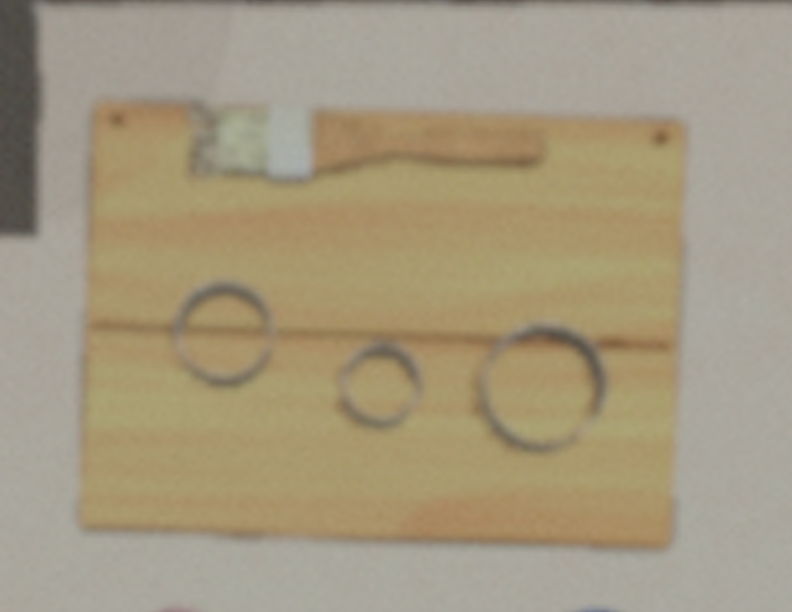

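```bash
python3 - <<'E'
from h import *
p=np.load('pics/top0.npz')['p']; s=2000.
x0,x1,y0,y1=.42,.76,-.27,.17
o=ortho('top',p,.018,x0,x1,y0,y1)
g=cv2.GaussianBlur(cv2.cvtColor(o,cv2.COLOR_RGB2GRAY),(0,0),2).astype(float)
pts=[]
for u in range(100,760,3):
    y=y1-u/s; xe=.5784+.035*(y+.0435); v0=int((x1-xe)*s); col=g[v0-14:v0+15,u]; bg=np.median(col)
    w=np.clip(bg-col-4,0,None); 
    if w.sum()>20: pts.append([xe*0+x1-(v0-14+(w*np.arange(29)).sum()/w.sum())/s,y])
pts=np.array(pts); f=np.polyfit(pts[:,1],pts[:,0],1)
for _ in range(6):
    e=pts[:,0]-np.polyval(f,pts[:,1]); k=np.abs(e)<max(.0007,1.0*np.std(e)); f=np.polyfit(pts[k,1],pts[k,0],1)
print('line',f,k.sum(),len(k),np.degrees(np.arctan(f[0])),np.polyval(f,-.0435))
# rings at rim top; circle fit by dark/grey (low saturation) inside board
for nm,zt,D in (('mid',.052,.055),('small',.052,.044),('large',.050,.069)):
    o=ortho('top',p,zt,x0,x1,y0,y1); g=cv2.cvtColor(o,cv2.COLOR_RGB2HSV)[...,1].astype(float)
    g=cv2.GaussianBlur(g,(0,0),2)
    c0={'mid':(224,333),'small':(381,386),'large':(542,388)}[nm]; c0=np.array(c0)/.9
    best=None; a=np.linspace(0,2*np.pi,180,endpoint=False)
    for R in np.arange(D/2-.003,D/2+.002,.0005):
      for dx in np.arange(-16,17,1.):
        for dy in np.arange(-16,17,1.):
          u=c0[0]+dx+R*s*np.cos(a); v=c0[1]+dy+R*s*np.sin(a)
          val=g[v.round().astype(int),u.round().astype(int)].mean()
          if best is None or val<best[0]: best=(val,x1-(c0[1]+dy)/s,y1-(c0[0]+dx)/s,R)
    v,x,y,R=best; gap=(np.polyval(f,y)-x)/np.hypot(1,f[0])-D/2; print(nm,np.round(best,4),'near side beyond line(short if -):',round(-gap-D,4), 'dist center->line',round(gap+D/2,4))
E
```

```text
line [0.03448187 0.58149337] 165 199 1.9748831721648512 0.5799934068291865
mid [6.2953e+01 5.7500e-01 4.5600e-02 2.6000e-02] near side beyond line(short if -): -0.0356 dist center->line 0.0081
small [ 6.37562e+01  5.46100e-01 -4.17000e-02  2.05000e-02] near side beyond line(short if -): -0.056 dist center->line 0.034
large [ 6.1548e+01  5.4490e-01 -1.3210e-01  3.2500e-02] near side beyond line(short if -): -0.0665 dist center->line 0.032
```

Emit:
servo_tool(
  rows=[
    {"dp": [3.2,2.27,0],"roll": 2},
    {"dp": [3.2,2.27,0],"roll": 2},
    {"dp": [3.2,2.27,0],"roll": 2},
    {"dp": [3.2,2.27,0],"roll": 2},
    {"dp": [3.2,2.27,0],"roll": 2},
    {"dp": [3.2,2.27,0],"roll": 2},
    {"dp": [3.2,2.27,0],"roll": 2},
    {"dp": [3.2,2.27,0],"roll": 2},
    {"dp": [3.2,2.27,0],"roll": 2},
    {"dp": [0.55,3.9,0],"roll": 2},
    {"dp": [0.55,3.9,0],"roll": 0},
    {"dp": [0.55,3.9,0],"roll": 0},
  ],
  gripper=1,
)

```text
time: 1.1
tool_pos: [0.4681, -0.3316, 0.2306]
ee_rot: [-0.0, 0.956, 0.293, -0.0]
wrist_force: [1.1, -0.4, 0.4]
grip_width: 0.0855
```

Emit:
servo_tool(
  rows=[
    {"dp": [0.5,3.9,0],"roll": 0},
    {"dp": [0.5,3.9,0],"roll": 0},
    {"dp": [0.5,3.9,0],"roll": 0},
    {"dp": [0.5,3.9,0],"roll": 0},
    {"dp": [0.5,3.9,0],"roll": 0},
    {"dp": [0.5,3.9,0],"roll": 0},
    {"dp": [-1.1,3.7,0],"roll": 0},
    {"dp": [-1.1,3.7,0],"roll": 0},
    {"dp": [-1.1,3.7,0],"roll": 0},
    {"dp": [-1.1,3.7,0],"roll": 0},
    {"dp": [-1.1,3.7,0],"roll": 0},
    {"dp": [-1.1,3.7,0],"roll": 0},
  ],
)

```text
time: 2.1
tool_pos: [0.431, 0.1239, 0.2313]
ee_rot: [0.0, 0.956, 0.292, 0.0]
wrist_force: [1.1, 0.0, -0.5]
grip_width: 0.0853
```

Emit:
servo_tool(
  rows=[
    {"dp": [-1.1,3.5,-1.5],"roll": 0},
    {"dp": [-1.1,3.5,-1.5],"roll": 0},
    {"dp": [-1.1,3.5,-1.5],"roll": 0},
    {"dp": [-1.1,3.5,-1.5],"roll": 0},
    {"dp": [0,0,0],"roll": 0},
  ],
)

```text
time: 2.52
tool_pos: [0.3845, 0.268, 0.1693]
ee_rot: [-0.001, 0.955, 0.296, -0.001]
wrist_force: [-1.0, 0.3, 0.4]
grip_width: 0.085
```

```bash
python3 - <<'E'
from h import *
s=manip.get_state(); print(s['time'],s['tool_pos'],s['ee_rot'],s['joint_pos'].round(2) if hasattr(s['joint_pos'],'round') else s['joint_pos'])
c=manip.get_calibration('wrist'); p,d=manip.capture('wrist'); np.savez('pics/w1.npz',p=p,d=d,**c)
cv2.imwrite('pics/w1.png',p[...,::-1]); print(c)
E
```

```text
2.5167 [0.38448339 0.26796475 0.16932718] [-0.00114247  0.95525063  0.29579318 -0.00115054] [-0.17  0.22 -0.64  2.09  0.16  0.89 -1.87]
{'K': array([[371.64829954,   0.        , 323.20991445],
       [  0.        , 371.64829954, 243.24368889],
       [  0.        ,   0.        ,   1.        ]]), 'rvec': array([-2.52557993,  1.33030375,  0.21794108]), 'tvec': array([0.0047686 , 0.42384262, 0.46726823])}
```

View pics/w1.png

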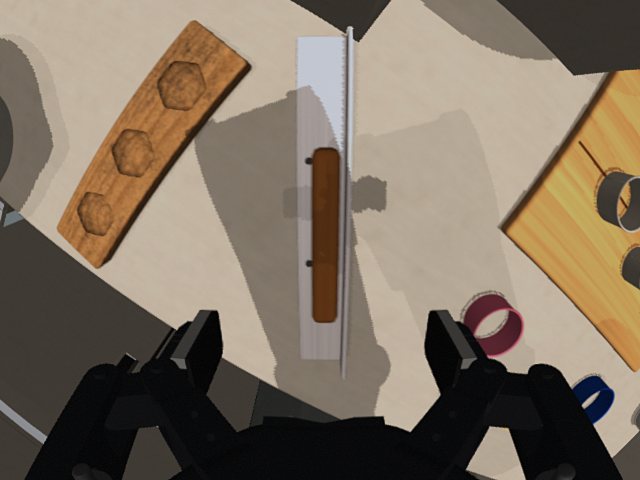

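The wrist view shows the handle at (325,235), nearly square to the jaws. I'll turn its corners into world positions.

```bash
cat >> h.py <<'E'
def fish(c,uv,z):
    K=np.array(c['K']);R=cv2.Rodrigues(np.array(c['rvec']))[0];t=np.array(c['tvec']).ravel()
    uv=np.atleast_2d(np.array(uv,float)); q=(uv-K[:2,2])/K[0,0]; th=np.linalg.norm(q,axis=1)
    r=np.c_[q/th[:,None]*np.sin(th)[:,None],np.cos(th)]@R; C=-R.T@t
    return C+r*((np.asarray(z)-C[2])/r[:,2])[:,None]
E
python3 - <<'E'
from h import *
c=np.load('pics/w1.npz'); p=c['p']
hsv=cv2.cvtColor(p,cv2.COLOR_RGB2HSV); m=((hsv[...,1]>120)&(hsv[...,0]<20)).astype(np.uint8); m[:, :290]=0; m[:,360:]=0
n,l,st,ce=cv2.connectedComponentsWithStats(m); i=1+np.argmax(st[1:,4]); print(st[i])
# edges per row
rows=range(160,312,4); L=[];Rr=[]
for v in rows:
    u=np.where(l[v]==i)[0]; L.append((u.min()-.5,v)); Rr.append((u.max()+.5,v))
L=fish(c,L,.087);Rr=fish(c,Rr,.087)
for e in (L,Rr):
    vx,vy,x0,y0=cv2.fitLine(e[:,:2].astype(np.float32),2,0,.01,.01).ravel(); print(np.degrees(np.arctan2(vy,vx)),x0,y0)
ct=fish(c,[(326,st[i,1]-.5),(325,st[i,1]+st[i,3]-.5)],.087);print(ct,ct.mean(0),np.linalg.norm(ct[0]-ct[1]))
print(np.linalg.norm((L-Rr).mean(0)), ((L+Rr)/2).mean(0))
K=c
# tool yaw
s=manip.get_state();w,x,y,z=s['ee_rot'];print('tool y dir',np.degrees(np.arctan2(1-2*(x*x+z*z),2*(x*y-w*z))))
E
```

```text
[ 311  148   28  175 4324]
33.971878 0.38945353 0.2804656
34.185795 0.39849222 0.26730734
[[0.4398752  0.30465146 0.087     ]
 [0.34197317 0.23810706 0.087     ]] [0.39092419 0.27137926 0.087     ] 0.11837636849736896
0.01596363933235057 [0.39397288 0.27388647 0.087     ]
tool y dir -55.650825671799836
```

Emit:
servo_tool(
  rows=[
    {"dp": [0.3,0.1,0],"roll": 0},
    {"dp": [0.2,0.1,-2],"roll": 0},
    {"dp": [0,0,-3.2],"roll": 0},
    {"dp": [0,0,-3.2],"roll": 0},
    {"dp": [0,0,-2],"roll": 0},
    {"dp": [0,0,-1],"roll": 0},
    {"dp": [0,0,0],"roll": 0},
  ],
)

```text
time: 3.15
tool_pos: [0.3929, 0.263, 0.0559]
ee_rot: [0.0, 0.956, 0.292, -0.001]
wrist_force: [-0.6, -0.5, -0.1]
grip_width: 0.0855
```

Emit:
servo_tool(
  rows=[
    {"dp": [-0.2,0.6,0],"roll": 0},
    {"dp": [0,0,0],"roll": 0},
  ],
)

```text
time: 3.32
tool_pos: [0.3918, 0.2718, 0.0588]
ee_rot: [-0.0, 0.956, 0.293, 0.001]
wrist_force: [-0.0, 0.5, -0.0]
grip_width: 0.0856
```

Emit:
servo_tool(
  rows=[
    {"dp": [0,0,0],"roll": 0},
    {"dp": [0,0,0],"roll": 0},
    {"dp": [0,0,0],"roll": 0},
    {"dp": [0,0,0],"roll": 0},
    {"dp": [0,0,0],"roll": 0},
    {"dp": [0,0,0],"roll": 0},
    {"dp": [0,0,0],"roll": 0},
    {"dp": [0,0,0],"roll": 0},
  ],
  gripper=0,
  force=60,
)

```text
time: 3.98
tool_pos: [0.391, 0.2707, 0.0574]
ee_rot: [-0.0, 0.956, 0.293, 0.0]
wrist_force: [-1.8, 2.0, 5.6]
grip_width: 0.0169
```

```bash
python3 - <<'E'
from h import *
for i in range(4):
    s=manip.get_state(); print(s['time'],s['tool_pos'].round(4),s['ee_rot'].round(4),s['wrist_force'].round(2),s['grip_width'])
    manip.capture('wrist')
E
```

```text
3.9833 [0.391  0.2707 0.0574] [-1.000e-04  9.562e-01  2.927e-01  1.000e-04] [-1.84  1.97  5.57] 0.01686680285491184
4.0333 [0.391  0.2707 0.0574] [-1.000e-04  9.562e-01  2.927e-01  1.000e-04] [-2.47  1.44  5.8 ] 0.016922443803502555
4.0833 [0.391  0.2707 0.0574] [-1.000e-04  9.562e-01  2.927e-01  0.000e+00] [-3.1   1.32  5.87] 0.017191137478131478
4.1333 [0.391  0.2707 0.0574] [-1.000e-04  9.562e-01  2.927e-01  1.000e-04] [-2.98  1.81  6.36] 0.017095537977106584
```

Emit:
servo_tool(
  rows=[
    {"dp": [0,0,1],"roll": 0},
    {"dp": [0,0,1],"roll": 0},
    {"dp": [0,0,1.5],"roll": 0},
    {"dp": [0,0,1.5],"roll": 0},
    {"dp": [0,0,0],"roll": 0},
  ],
)

```text
time: 4.6
tool_pos: [0.3912, 0.2705, 0.1099]
ee_rot: [0.0, 0.956, 0.292, 0.001]
wrist_force: [-7.7, -3.4, 0.3]
grip_width: 0.0171
```

Emit:
servo_tool(
  rows=[
    {"dp": [0.4,-1.5,2],"roll": 3},
    {"dp": [0.8,-3.0,1],"roll": 5},
    {"dp": [0.8,-3.0,0],"roll": 6},
    {"dp": [0.8,-3.0,0],"roll": 6},
    {"dp": [0.8,-3.0,0],"roll": 6},
    {"dp": [0.8,-3.0,0],"roll": 6},
    {"dp": [0.8,-3.0,0],"roll": 6},
    {"dp": [0.8,-3.0,0],"roll": 6},
    {"dp": [0.8,-3.0,0],"roll": 5},
    {"dp": [0.8,-3.0,0],"roll": 4},
    {"dp": [0.8,-2.7,0],"roll": 1},
    {"dp": [0,0,0],"roll": 0},
  ],
)

```text
time: 5.6
tool_pos: [0.4759, -0.0472, 0.1376]
ee_rot: [0.001, 0.721, 0.693, -0.0]
wrist_force: [-0.5, 0.0, -2.9]
grip_width: 0.0171
```

Emit:
servo_tool(
  rows=[
    {"dp": [0,0,0],"roll": 0},
    {"dp": [0,0,0],"roll": 0},
    {"dp": [0,0,0],"roll": 0},
  ],
)

```text
time: 5.85
tool_pos: [0.4749, -0.0408, 0.1376]
ee_rot: [0.0, 0.719, 0.695, 0.0]
wrist_force: [-0.1, 0.3, -3.8]
grip_width: 0.017
```

```bash
cat >> h.py <<'E'
def look(tag,names=('wrist','top')):
    s=manip.get_state(); w,x,y,z=s['ee_rot']
    print(round(s['time'],2),s['tool_pos'].round(4),'ydir',round(np.degrees(np.arctan2(1-2*(x*x+z*z),2*(x*y-w*z))),2),'rot',np.round(s['ee_rot'],4),'F',s['wrist_force'].round(1),s['grip_width'])
    for n in names:
        c=manip.get_calibration(n); p,d=manip.capture(n); np.savez(f'pics/{n}{tag}.npz',p=p,d=d,**c); cv2.imwrite(f'pics/{n}{tag}.png',p[...,::-1])
E
python3 -c "
from h import *; look('2')"
```

```text
5.85 [ 0.4749 -0.0408  0.1376] ydir -1.93 rot [0.000e+00 7.189e-01 6.951e-01 1.000e-04] F [-0.1  0.3 -3.8] 0.016973766081194042
```

View pics/wrist2.png

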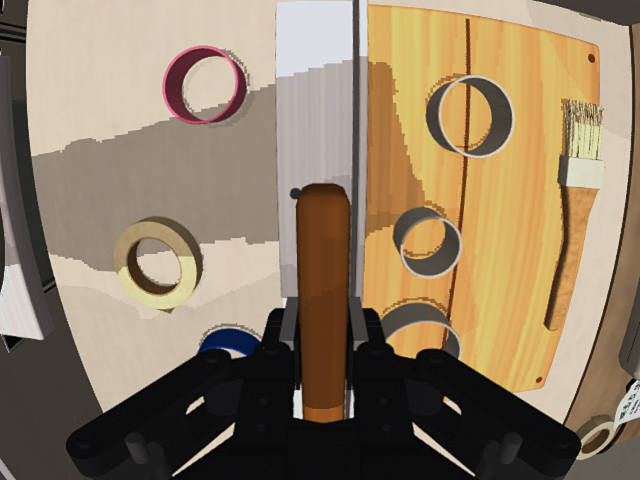

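View pics/top2.png

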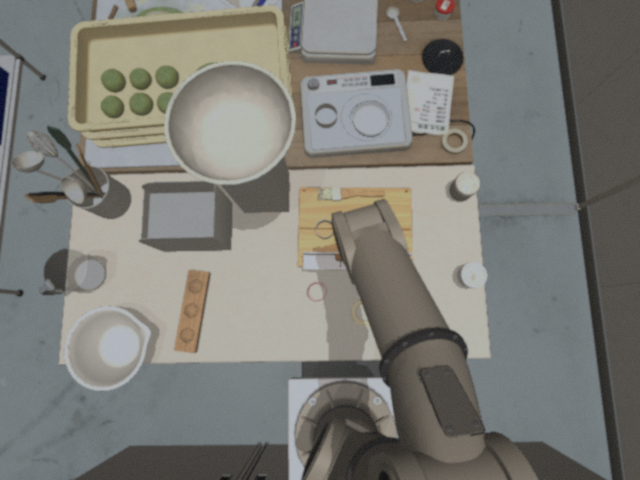

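The wrist view shows the straightedge held parallel to the line, which runs (467,20) to (447,345). The steel moulds are at (470,117), (430,243) and (422,340), and the pink, yellow and blue rings are to the left. I'll locate the line and check the tool from this view.

```bash
cat >> h.py <<'E'
def wline(tag,segs,uc):
    c=np.load(f'pics/wrist{tag}.npz'); g=cv2.GaussianBlur(cv2.cvtColor(c['p'],cv2.COLOR_RGB2GRAY),(0,0),1).astype(float)
    pts=[]
    for a,b in segs:
        for v in range(a,b,2):
            u0=int(np.interp(v,uc[0],uc[1])); col=g[v,u0-10:u0+11]; k=np.clip(np.median(col)-col-8,0,None)
            if k.sum()>15: pts.append((u0-10+(k*np.arange(21)).sum()/k.sum(),v))
    P=fish(c,pts,.018); f=np.polyfit(P[:,1],P[:,0],1)
    for _ in range(5):
        e=P[:,0]-np.polyval(f,P[:,1]); k=abs(e)<max(.0004,1.5*e.std()); f=np.polyfit(P[k,1],P[k,0],1)
    print('line slope',f[0],np.degrees(np.arctan(f[0])),'x at -.0435',np.polyval(f,-.0435),'rms',e[k].std(),k.sum(),len(k)); return f
E
python3 - <<'E'
from h import *
f=wline('2',[(22,72),(160,204),(255,300)],([20,345],[467,447]))
c=np.load('pics/wrist2.npz')
cv2.imwrite('pics/w2c.png',cv2.resize(c['p'][0:320,260:500],None,fx=2.4,fy=1.85,interpolation=cv2.INTER_CUBIC)[...,::-1])
# face top edge candidates at z=foot+.036: foot z=.1376-.0574
z0=.1376-.0574
for v in (10,60,120,180):
  row=c['p'][v,340:375].astype(int).sum(1)//3; print(v,row.tolist())
print(fish(c,[(366,10),(366,120),(364,180)],z0+.036))
E
```

```text
line slope 0.03586792190264431 2.054199932177236 x at -.0435 0.5789451894315848 rms 8.945890247208844e-05 61 66
10 [224, 222, 222, 222, 223, 221, 224, 223, 223, 223, 226, 228, 197, 74, 62, 70, 69, 65, 81, 171, 218, 225, 224, 223, 223, 226, 216, 160, 167, 169, 168, 169, 166, 165, 165]
60 [223, 224, 187, 174, 176, 177, 176, 175, 178, 178, 175, 176, 151, 93, 64, 66, 67, 64, 63, 102, 146, 164, 170, 169, 168, 169, 162, 135, 133, 166, 166, 165, 170, 168, 167]
120 [169, 169, 169, 172, 172, 173, 173, 171, 169, 169, 171, 174, 157, 70, 62, 66, 69, 64, 63, 118, 149, 165, 169, 167, 165, 165, 156, 129, 92, 106, 108, 110, 122, 121, 120]
180 [152, 153, 153, 153, 154, 154, 152, 150, 148, 149, 153, 131, 88, 60, 62, 65, 67, 66, 105, 141, 164, 166, 164, 163, 162, 154, 131, 105, 107, 106, 107, 118, 121, 120, 121]
[[0.4977974  0.09168679 0.1162    ]
 [0.49606635 0.04127383 0.1162    ]
 [0.49471934 0.01457268 0.1162    ]]
```

View pics/w2c.png

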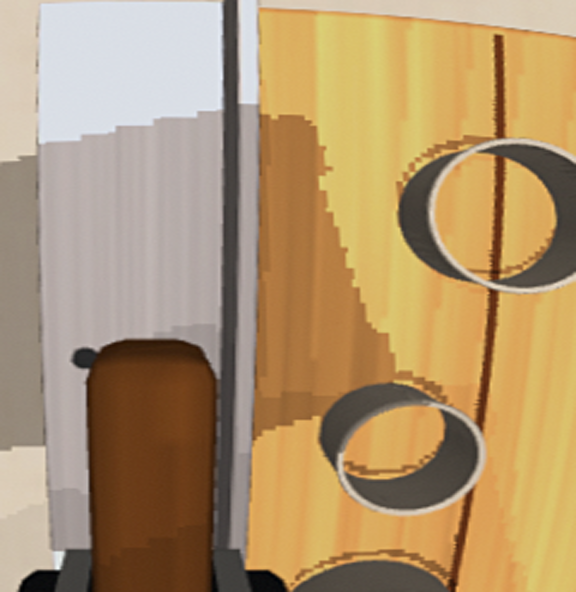

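Emit:
servo_tool(
  rows=[
    {"dp": [0,0,-1],"roll": -0.1},
    {"dp": [0,0,-1.5],"roll": 0},
    {"dp": [0,0,-1.5],"roll": 0},
    {"dp": [0,0,-1],"roll": 0},
    {"dp": [0,0,-0.6],"roll": 0},
    {"dp": [0,0,-0.3],"roll": 0},
    {"dp": [0,0,0],"roll": 0},
    {"dp": [0,0,0],"roll": 0},
  ],
)

```text
time: 6.62
tool_pos: [0.4753, -0.0414, 0.0786]
ee_rot: [0.0, 0.72, 0.694, 0.0]
wrist_force: [1.0, 0.1, -2.0]
grip_width: 0.0172
```

Emit:
servo_tool(
  rows=[
    {"dp": [0.2,0,-0.1],"roll": 0},
    {"dp": [0.4,0,0],"roll": 0},
    {"dp": [0.5,0,0],"roll": 0},
    {"dp": [0.5,0,0],"roll": 0},
    {"dp": [0.5,0,0],"roll": 0},
    {"dp": [0.5,0,0],"roll": 0},
    {"dp": [0.5,0,0],"roll": 0},
    {"dp": [0.5,0,0],"roll": 0},
    {"dp": [0.5,0,0],"roll": 0},
    {"dp": [0.5,0,0],"roll": 0},
    {"dp": [0.5,0,0],"roll": 0},
    {"dp": [0.5,0,0],"roll": 0},
  ],
)

```text
time: 7.62
tool_pos: [0.5315, -0.0415, 0.0773]
ee_rot: [-0.0, 0.72, 0.694, -0.0]
wrist_force: [-0.9, 0.0, -3.3]
grip_width: 0.0173
```

Emit:
servo_tool(
  rows=[
    {"dp": [0.5,0,0],"roll": 0},
    {"dp": [0.4,0,0],"roll": 0},
    {"dp": [0.3,0,0],"roll": 0},
    {"dp": [0.2,0,0],"roll": 0},
    {"dp": [0.1,0,0],"roll": 0},
    {"dp": [0,0,0],"roll": 0},
    {"dp": [0,0,0],"roll": 0},
  ],
)

```text
time: 8.2
tool_pos: [0.5461, -0.0415, 0.0773]
ee_rot: [0.0, 0.72, 0.694, 0.0]
wrist_force: [0.1, -0.3, -3.9]
grip_width: 0.0171
```

```bash
python3 -c "
from h import *; look('3',('wrist','scene'))
c=np.load('pics/scene3.npz')
cv2.imwrite('pics/sc3.png',cv2.resize(c['p'][170:300,240:440],None,fx=4,fy=4,interpolation=cv2.INTER_CUBIC)[...,::-1])"
```

```text
8.2 [ 0.5461 -0.0415  0.0773] ydir -2.08 rot [0.000e+00 7.198e-01 6.942e-01 1.000e-04] F [ 0.1 -0.3 -3.9] 0.017052134752223534
```

View pics/wrist3.png

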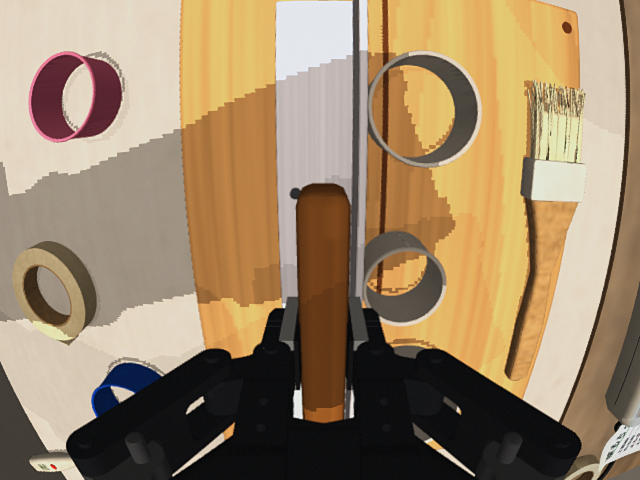

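View pics/sc3.png

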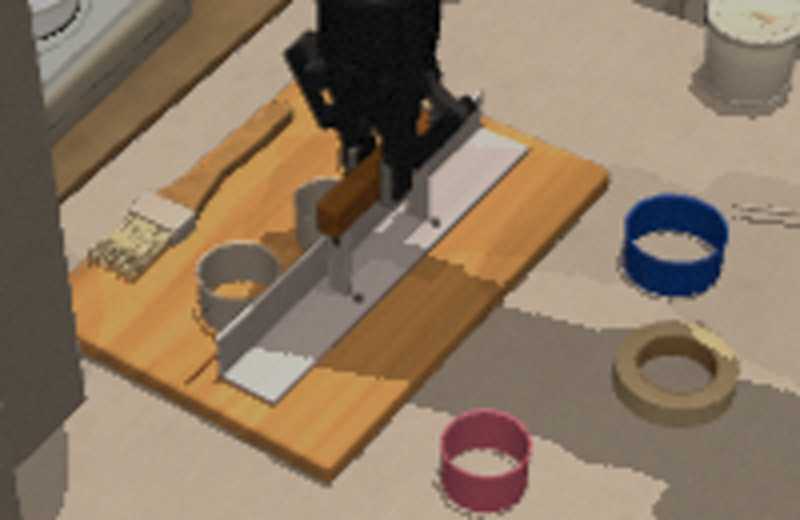

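The wrist view shows the middle mould (425,108) and small mould (405,278) against the face. The line, at (386,20) to (380,250), is still about 14 mm ahead. I'll re-measure the remaining distance.

```bash
python3 - <<'E'
from h import *
c=np.load('pics/wrist3.npz');g=cv2.cvtColor(c['p'],cv2.COLOR_RGB2GRAY).astype(int)
for v in (10,30,45,180,200,215): print(v,g[v,358:398].tolist())
f=wline('3',[(5,50),(168,225)],([10,290],[386,378]))
z0=.0773-.0574+.036
F=fish(c,[(366.5,10),(366.5,45),(366.3,120),(365.5,180),(365,200)],z0);print(F)
d=(f[0]*F[:,1]+f[1]-F[:,0]);print('remaining face->line',d)
print('tcp-based', .5800+.0345*(-.0415+.0435)-(.5461+.020))
E
```

```text
10 [93, 185, 234, 233, 231, 230, 231, 233, 229, 166, 182, 194, 193, 192, 192, 192, 191, 191, 191, 189, 190, 190, 193, 198, 134, 80, 74, 72, 69, 92, 175, 190, 185, 184, 185, 183, 182, 187, 189, 194]
30 [77, 177, 229, 233, 231, 230, 231, 232, 229, 182, 180, 184, 192, 191, 192, 191, 190, 190, 190, 191, 189, 189, 194, 187, 131, 73, 74, 75, 69, 85, 153, 190, 186, 183, 183, 183, 183, 185, 188, 193]
45 [74, 169, 227, 234, 231, 231, 229, 231, 232, 212, 183, 182, 184, 192, 192, 190, 191, 189, 190, 188, 187, 188, 189, 188, 148, 65, 71, 74, 72, 80, 137, 192, 188, 183, 188, 191, 195, 197, 196, 196]
180 [117, 151, 175, 178, 176, 175, 173, 164, 139, 112, 111, 125, 126, 124, 123, 125, 121, 122, 120, 119, 120, 125, 124, 61, 43, 46, 46, 45, 73, 119, 139, 135, 136, 135, 136, 135, 133, 132, 128, 127]
200 [123, 164, 176, 177, 175, 175, 172, 142, 91, 109, 112, 122, 124, 123, 123, 120, 123, 121, 122, 119, 124, 128, 93, 57, 45, 44, 44, 66, 106, 137, 136, 133, 134, 133, 134, 132, 131, 128, 127, 125]
215 [130, 166, 178, 175, 174, 173, 162, 137, 125, 125, 123, 122, 121, 121, 121, 120, 123, 126, 128, 131, 131, 109, 66, 43, 44, 44, 54, 94, 137, 137, 133, 133, 132, 131, 131, 130, 127, 126, 125, 125]
line slope 0.03493998249932905 2.0010994827329784 x at -.0435 0.5791101549056807 rms 4.493564574058203e-05 52 52
[[0.5695871  0.09091432 0.0559    ]
 [0.56884888 0.07425903 0.0559    ]
 [0.56763698 0.04047852 0.0559    ]
 [0.56676195 0.0137542  0.0559    ]
 [0.56642985 0.0046355  0.0559    ]]
remaining face->line [0.01421949 0.01437578 0.01440739 0.01434866 0.01436216]
tcp-based 0.013968999999999898
```

Emit:
servo_tool(
  rows=[
    {"dp": [0.2,0,0],"roll": 0},
    {"dp": [0.3,0,0],"roll": 0},
    {"dp": [0.3,0,0],"roll": 0},
    {"dp": [0.25,0,0],"roll": 0},
    {"dp": [0.2,0,0],"roll": 0},
    {"dp": [0.1,0,0],"roll": 0},
    {"dp": [0.07,0,0],"roll": 0},
    {"dp": [0,0,0],"roll": 0},
    {"dp": [0,0,0],"roll": 0},
    {"dp": [0,0,0],"roll": 0},
  ],
)

```text
time: 9.13
tool_pos: [0.5603, -0.0415, 0.0773]
ee_rot: [0.0, 0.72, 0.694, 0.0]
wrist_force: [-1.2, 0.2, -3.4]
grip_width: 0.0169
```

```bash
python3 -c "
from h import *; look('4',('wrist',))"
```

```text
9.13 [ 0.5603 -0.0415  0.0773] ydir -2.07 rot [0.000e+00 7.198e-01 6.942e-01 1.000e-04] F [-1.2  0.2 -3.4] 0.016911632080680816
```

View pics/wrist4.png

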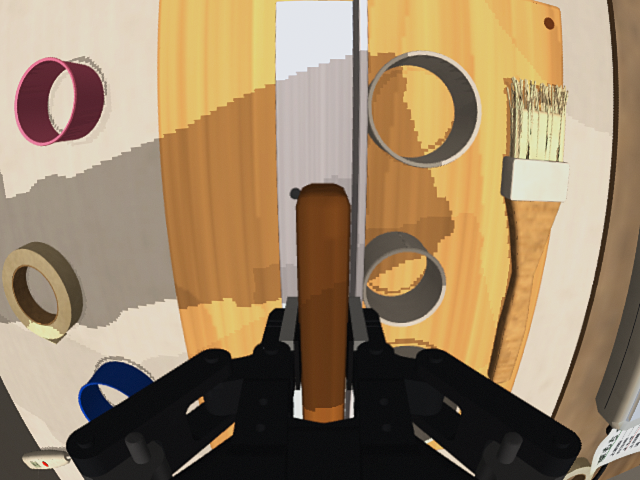

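The line is now hidden under the face. I'll draw back and check the moulds.

Emit:
servo_tool(
  rows=[
    {"dp": [-0.2,0,0],"roll": 0},
    {"dp": [-0.5,0,0],"roll": 0},
    {"dp": [-0.8,0,0],"roll": 0},
    {"dp": [-0.9,0,0],"roll": 0},
    {"dp": [-0.9,0,0],"roll": 0},
    {"dp": [-0.9,0,0],"roll": 0},
    {"dp": [-0.9,0,0],"roll": 0},
    {"dp": [-0.6,0,0],"roll": 0},
    {"dp": [-0.3,0,0],"roll": 0},
    {"dp": [0,0,0],"roll": 0},
    {"dp": [0,0,0],"roll": 0},
  ],
)

```text
time: 10.1
tool_pos: [0.5006, -0.0416, 0.0775]
ee_rot: [0.0, 0.72, 0.694, 0.0]
wrist_force: [0.1, -0.2, -3.4]
grip_width: 0.017
```

```bash
python3 -c "
from h import *; look('5',('wrist','scene'))
c=np.load('pics/scene5.npz')
cv2.imwrite('pics/sc5.png',cv2.resize(c['p'][170:300,240:440],None,fx=4,fy=4,interpolation=cv2.INTER_CUBIC)[...,::-1])"
```

```text
10.1 [ 0.5006 -0.0416  0.0775] ydir -2.08 rot [2.000e-04 7.198e-01 6.941e-01 2.000e-04] F [ 0.1 -0.2 -3.4] 0.017048066129752747
```

View pics/wrist5.png

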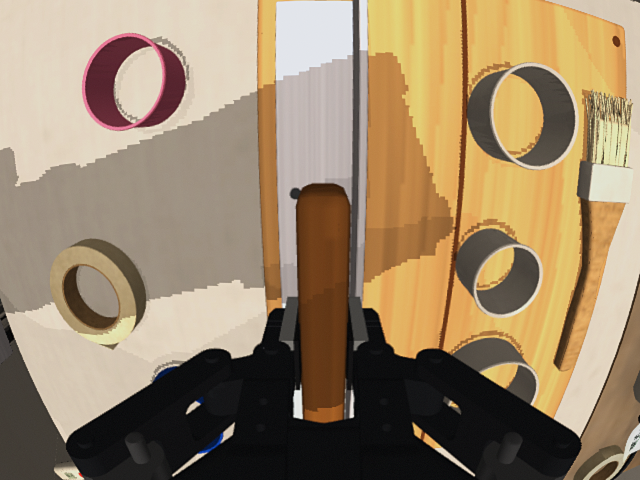

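View pics/sc5.png

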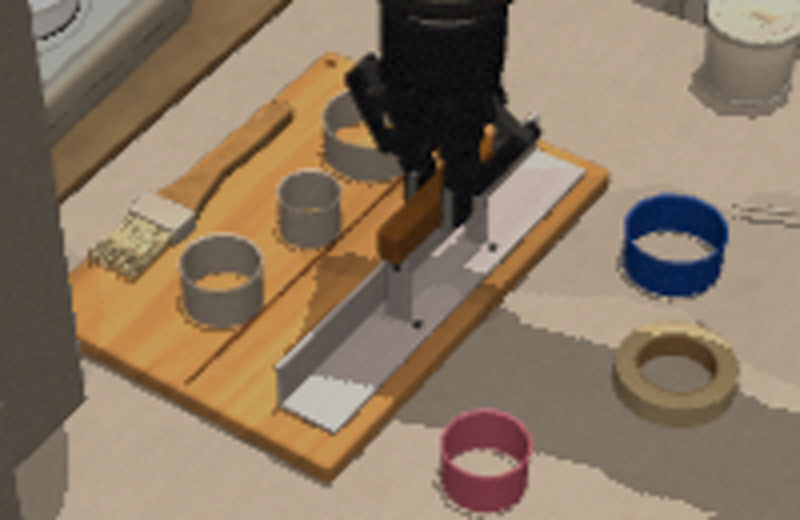

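```bash
python3 - <<'E'
from h import *
c=np.load('pics/wrist5.npz')
f=wline('5',[(5,60),(180,225),(300,340)],([10,180,230,340],[464,460,457,446]))
cv2.imwrite('pics/w5c.png',cv2.resize(c['p'][40:320,430:570],None,fx=3.6,fy=2.1,interpolation=cv2.INTER_CUBIC)[...,::-1])
a=cv2.resize(c['p'][60:150,440:500],None,fx=6,fy=6,interpolation=cv2.INTER_NEAREST)
b=cv2.resize(c['p'][220:310,440:500],None,fx=6,fy=6,interpolation=cv2.INTER_NEAREST)
cv2.imwrite('pics/w5d.png',np.hstack([a,b])[...,::-1])
E
```

```text
line slope 0.0356165386319936 2.0398151085173923 x at -.0435 0.5790027988218106 rms 0.00010023507269246274 62 71
```

View pics/w5d.png

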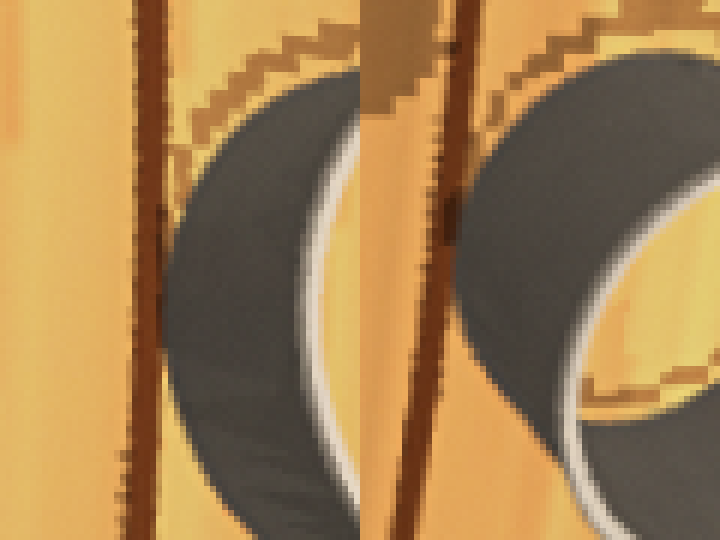

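Both visible near sides stand on the line, tangent to its far half, about 1.5 mm past its centre. The straightedge is about 60 mm clear with its foot over the board, so I'll set it down here.

Emit:
servo_tool(
  rows=[
    {"dp": [0,0,-0.1],"roll": 0},
    {"dp": [0,0,-0.07],"roll": 0},
    {"dp": [0,0,-0.05],"roll": 0},
    {"dp": [0,0,0],"roll": 0},
    {"dp": [0,0,0],"roll": 0},
    {"dp": [0,0,0],"roll": 0},
  ],
)

```text
time: 10.7
tool_pos: [0.5005, -0.0415, 0.0754]
ee_rot: [0.0, 0.72, 0.694, 0.0]
wrist_force: [-3.2, -0.8, 8.7]
grip_width: 0.0172
```

Force went from -3.4 to +8.7 N, so the foot is on the board. Next I'll release gently.

Emit:
servo_tool(
  rows=[
    {"dp": [0,0,0],"roll": 0},
    {"dp": [0,0,0],"roll": 0},
    {"dp": [0,0,0],"roll": 0},
    {"dp": [0,0,0],"roll": 0},
    {"dp": [0,0,0],"roll": 0},
    {"dp": [0,0,0],"roll": 0},
  ],
  gripper=0.7,
)

```text
time: 11.2
tool_pos: [0.5003, -0.0415, 0.075]
ee_rot: [-0.0, 0.72, 0.694, -0.0]
wrist_force: [0.7, 0.2, -0.1]
grip_width: 0.0595
```

Emit:
servo_tool(
  rows=[
    {"dp": [0,0,0.5],"roll": 0},
    {"dp": [0,0,1],"roll": 0},
    {"dp": [0,0,2],"roll": 0},
    {"dp": [0,0,3],"roll": 0},
    {"dp": [0,0,3],"roll": 0},
    {"dp": [0,0,3],"roll": 0},
    {"dp": [0,0,3],"roll": 0},
    {"dp": [0,0,0],"roll": 0},
    {"dp": [0,0,0],"roll": 0},
  ],
)

```text
time: 11.95
tool_pos: [0.5011, -0.0416, 0.2325]
ee_rot: [0.002, 0.72, 0.694, 0.001]
wrist_force: [-0.6, -0.2, 0.1]
grip_width: 0.0594
```

```bash
python3 -c "
from h import *; look('6',('wrist','scene'))
c=np.load('pics/scene6.npz')
cv2.imwrite('pics/sc6.png',cv2.resize(c['p'][170:300,240:440],None,fx=4,fy=4,interpolation=cv2.INTER_CUBIC)[...,::-1])"
```

```text
11.95 [ 0.5011 -0.0416  0.2325] ydir -2.09 rot [0.0016 0.7199 0.6941 0.001 ] F [-0.6 -0.2  0.1] 0.059381873622283136
```

View pics/wrist6.png

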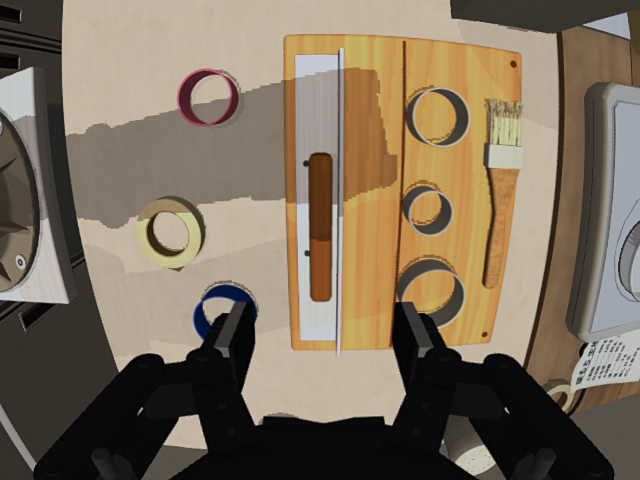

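View pics/sc6.png

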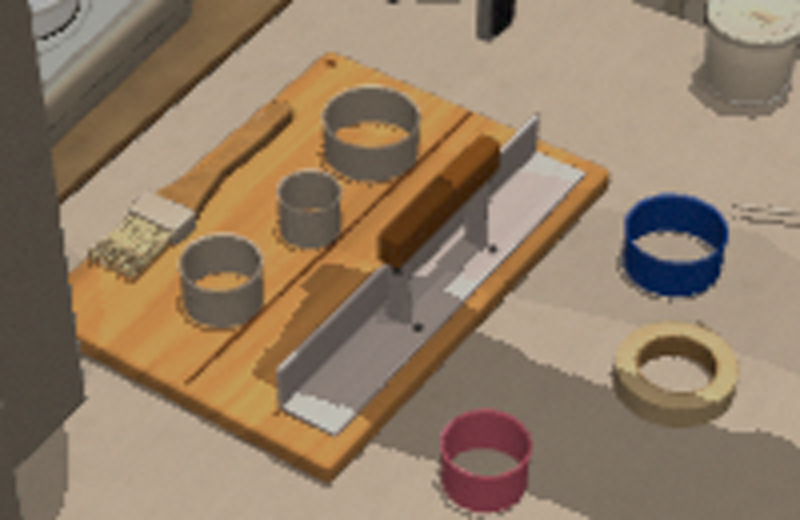

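```bash
python3 - <<'E'
from h import *
c=np.load('pics/wrist6.npz');p=c['p']
f=wline('6',[(45,85),(150,180),(220,260)],([40,345],[404,392]))
ims=[cv2.resize(p[a:a+60,385:425],None,fx=6,fy=9,interpolation=cv2.INTER_NEAREST) for a in (88,180,260)]
cv2.imwrite('pics/w6d.png',np.hstack(ims)[...,::-1])
# overlay expected line centre, edges: project by inversion - print line px via table
K=c['K'];R=cv2.Rodrigues(c['rvec'])[0];t=c['tvec'].ravel()
def pf(P):
    q=P@R.T+t; r=np.linalg.norm(q[:,:2],axis=1); th=np.arctan2(r,q[:,2]); return q[:,:2]/r[:,None]*th[:,None]*K[0,0]+K[:2,2]
# silhouette prediction for mould base circle tangent offset e
for nm,y,D in (('mid',.0456,.055),('small',-.0417,.044),('large',-.1321,.069)):
  a=np.linspace(0,2*np.pi,720)
  for e in (0,.0015,.003):
    n=np.array([1,-f[0]])/np.hypot(1,f[0]); o=np.array([f[0]*y+f[1],y])+n*(D/2+e)
    b=pf(np.c_[o[0]+D/2*np.cos(a),o[1]+D/2*np.sin(a),0*a+.018]); k=b[:,0].argmin(); print(nm,e,'leftmost px',b[k].round(1))
for i,(v0,v1) in enumerate(((88,145),(185,232),(258,318))):
  # leftmost: dark grey (low saturation)
  hs=cv2.cvtColor(p,cv2.COLOR_RGB2HSV); m=(hs[...,1]<70)&(np.arange(640)[None]>385)&(np.arange(640)[None]<480)
  L=[(np.where(m[v])[0].min(),v) for v in range(v0,v1) if m[v].any()]; print(min(L))
E
```

```text
line slope 0.035876910972706885 2.0547143060417112 x at -.0435 0.5784338642358273 rms 0.00012924372813626945 52 55
mid 0 leftmost px [403.5 117.9]
mid 0.0015 leftmost px [405. 118.]
mid 0.003 leftmost px [406.5 118.1]
small 0 leftmost px [400.4 206.6]
small 0.0015 leftmost px [401.9 206.6]
small 0.003 leftmost px [403.3 206.8]
large 0 leftmost px [394.9 290.6]
large 0.0015 leftmost px [396.3 290.6]
large 0.003 leftmost px [397.6 290.6]
(np.int64(406), 112)
(np.int64(403), 202)
(np.int64(395), 308)
```

View pics/w6d.png

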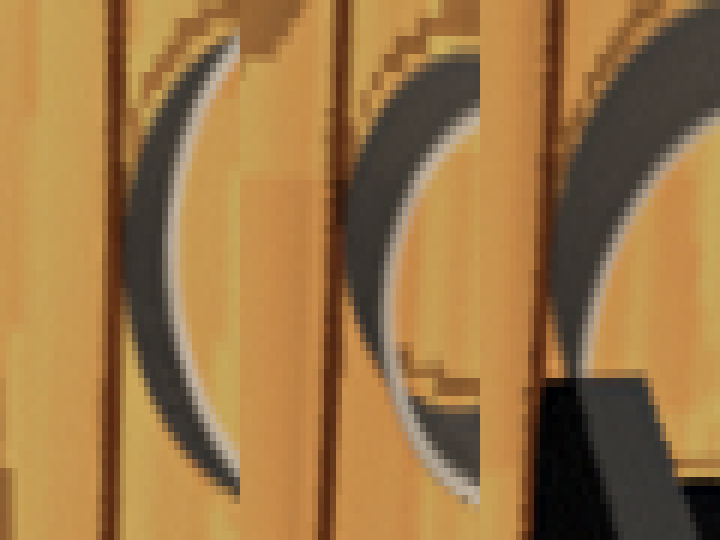

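```bash
python3 -c "
from plant import manip; print(manip.close_job())"
```

```text
the job is handed in; nothing more can be done
None
```

I pushed all three steel moulds up to the scored line with the straightedge's face. I then drew it back about 60 mm, stood it on its foot on the board and let go. I handed the job in at about 12 s with the gripper well clear.

- **Mould positions:** in the last wrist picture all three near sides touch the far half of the 3 mm line, about 1.5–2 mm past its centre by pixel measurement. They line up evenly with each other.
- **Disagreement:** my estimate of the face position (tool reading, and the wrist camera before the last push) put it on the line's centre to within 0.3 mm. The moulds therefore ended slightly past that estimate. I did not correct it, because that would have meant pushing them back toward me.
- **Other objects:** the brush and the pink, yellow and blue rings were not touched and look undisturbed in the last views. I did not measure the shaker, tub and wooden mould again, but the arm never went close to them.

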